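# Clip the pin brush to the rooftop bench's tether eye

## Robot

A 7-joint arm with a two-finger parallel gripper is mounted at the origin on the work surface. World frame = base frame: x ahead of the robot, y to its left, z up, the work surface at z = 0. Lengths are in m, angles in rad, forces in N, time in s.
With the tool pointing down it reaches from about 0.425 to 1.025 m from the base axis. Payload 9.4 kg.
Tool frame: the origin (TCP) lies between the finger pads; the fingertips stand 11 mm ahead of it and the grasp point (between the pads) lies 8 mm behind it; z points along the fingers, y is the line along which they close (so a half turn about z gives the same grasp; the last joint's range is limited). The gripper opens to 85 mm and grips with 20 to 120 N. Pads are 22 mm wide; open, the fingers measure 114 mm over their backs; the gripper's body (76 mm by 85 mm) begins 54 mm behind the grasp point. The pads swing forward as they close: fully open they stand 13 mm farther back than shut.
Start: joints at [-1.264, 0.599, -0.003, 1.599, 0.002, 0.943, -0.08], TCP at [0.271, 0.672, 0.242] pointing down, gripper open.
Joint ranges: [-2.57, 2.57], [-0.35, 1.97], [-1.29, 1.29], [0.11, 2.56], [-1.05, 4.19], [0.11, 1.86], [-2.63, 2.63]. Speed limits (rad/s): [2.22, 2.22, 3.01, 3.01, 3.14, 3.14, 3.14].

## Interface

Orientations are given as a rotation vector (axis times angle).
In Python, from station import robot, get_image, camera_model gives the robot as it stands.
- The arm moves only by the tool drive_tool, never from a script. Its argument "commands" is text: rows parted by semicolons, each of 5 numbers parted by spaces: the closure in counts, from 0 (fully open) to 255 (shut), then the shift along the world's x, y, z in m, then the turn about the world's z in rad. In form: jaw tx ty tz yaw; .... A call has 1 to 12 rows; each row shifts and turns the commanded pose from where the row before left it; what a row does not reach is not made up. A row lasts 1/10 s, in which the tool goes at most 50 mm and 8.59 degrees, less where a joint would pass 70% of its speed; a pose out of reach is approached as far as the arm can. A call with a gripper value outside its range is refused whole. The fingers move at their own pace and stop on an object; "grip_force" is the grip in N (left out, the last holds). Time passes only in rows, so rows that do not move let the fingers close. It gives the time, the measured TCP pose, the force, the opening and the grip force at its end, in the units of the state.
- robot.state(): the state, without advancing time (a new reading comes with each control period).
- get_image(name): name is "scene" or "top" or "wrist"; returns the picture (480x640x3 uint8, red, green, blue); there is no depth.
- camera_model(name): a dict with "fx", "fy", "cx", "cy" (pixels), "R" (3x3) and "t" (3): a world point X has camera coordinates R X + t. Camera axes: x right, y down, z forward; pixel columns grow to the right and rows downward; lengths in m; the calibration is good to about 2 mm. A picture is of the moment at which its call begins: read the wrist's pose just before it. camera_model takes no time and is no camera call; for the wrist camera it gives the pose at the moment of the call.
- robot.job_done(): hands the job in; it is judged then, once.
The state is a dict: "time_s": time; "joint_pos": joint angles; "joint_velocities": joint speeds; "effort": joint torques, N m; "ee_pos": TCP position; "orientation": TCP orientation; "force": force on the tool from outside, world axes, zero at the start; "ft_torque": the same for the moment, N m; "opening": opening from 0.0 (shut) to 1.0 (fully open); "finger_force": force on a finger pad.
Only numpy, scipy, OpenCV 4.12 (cv2) and the standard library are available. Lean on these libraries where they do the work, as an engineer would, in place of code of your own. Each camera call takes 0.05 s, during which the arm holds its last target. There are 200 camera calls.

## Task

Clip the pin brush to the bench's steel tether eye so the wind cannot take it: press the sprung gate of the snap hook on its handle gently against a leg of the eye until the gate has sprung shut behind the leg. Still holding the brush, draw it back with a light steady tug of about 6 newtons to prove the gate holds, then let go and leave it clipped and lying flat on the bench, pins up. Never force the hook against the eye, and leave the bowl, comb and massager where they are.

Things in the scene. Friction and masses are not known exactly. Their poses are not given: they have to be found in the camera images.
- brush_grip (a point): Middle of the brush's wooden handle, half-way up (10 mm above the brush's underside). x runs along the brush to its hook, y across, z up. Handle 90 x 22 x 20 mm (x -45 to +45). Behind it (x -44 to -124) the pad, 58 mm wide, steel pins up to 22 mm above this point. In front a steel snap hook: a flat D of 7 mm round bar at this height, 42 mm wide, x +46 to +88.
- brush_hook (a point): Middle of the hook's shut gate, 82 mm ahead of brush_grip, same axes. The hook's side arms have inner faces at y -13 and +13.5 mm (the nose), its back at x -28.5. A leg pressed in at y +6 to +8 (nearest the gate's free end) enters easiest; the gate flips shut with the leg's centre 20 to 23 mm inside (x -20 to -23); at x -24.5 it meets the back. Caught, it bears on the shut gate at x -6.5.
- hook_gate (a joint): Angle of the gate, a 5 mm round bar along y, hinged at brush_hook y -14 mm, free end at y +12.5: 0 shut (sprung), growing as it swings inward (only) towards the handle, to 1.25 rad. About 3 N start it, 5 to 8 N push it on; the push fades over the last few mm while its end slides round the leg, then it flips shut with a free gap before the leg meets the hook's back.
- brush: The whole brush with its hook, 0.13 kg, wood with steel pins, lying flat, pins up. Origin under the middle of the handle on its underside, axes as brush_grip.
- eye: Steel tether eye: a flat plate, 36 x 76 mm, let flush into the bench, and on it a loop of 8 mm bar, 58 mm wide, 50 high, 42 between its legs, each leg on an 18 mm disc foot, 4 high. Origin on the bench at the plate's centre; y from leg to leg, x square to the loop's plane. The hook goes on level, brush square to the loop (along the eye's x, either way), one side of the hook through the loop.
- eye_slot_a (a point): Point 10 mm above the middle of the plate's slot on the eye's +y side, 25 mm from its centre. The loop is clamped fast in the slots, but not in their middle: its two legs (upright, 8 mm thick, straight to 37 mm up) stand up to 5.5 mm to one side of the slot points along the eye's x, both alike, differently each time; find the leg by touch or sight. Across (y) it is exact.
- eye_slot_b (a point): The same point over the slot on the eye's -y side.
- bowl: Empty enamel bowl, loose, 124 mm across, 48 mm high; origin under its centre. Leave alone.
- comb: Cherrywood comb, loose, 170 mm long along its y, 7 mm thick; origin under its middle. Leave alone.
- massager: Ribbed round silicone massager, loose, 68 mm across, 40 mm high; origin under its centre. Leave alone.
- flip_box: Sky-blue flip-top hard plastic box, shut, 136 x 206 x 83 mm (x, y, z), stands still; origin under its centre.
There are look-alikes about, which are no part of the job. There is more than one size of the brush; the job needs the larger. What is shaped like the eye but yellow is not meant.

How it is judged:
On the way, in this order (a step that is already met when the one before it is completed fails the run):
1. a leg of the eye is inside the hook and the gate has sprung shut behind it (((x of eye_slot_a in the frame of brush_hook between -0.031 and -0.01 m and y of eye_slot_a in the frame of brush_hook between -0.0125 and 0.0125 m and z of eye_slot_a in the frame of brush_hook between -0.032 and 0.018 m) or (x of eye_slot_b in the frame of brush_hook between -0.031 and -0.01 m and y of eye_slot_b in the frame of brush_hook between -0.0125 and 0.0125 m and z of eye_slot_b in the frame of brush_hook between -0.032 and 0.018 m)) and value of joint hook_gate below 0.08 rad), for 0.04 s.
2. the clipped brush is drawn back so that its shut gate pulls on the leg with more than 4 N (((x of eye_slot_a in the frame of brush_hook between -0.014 and -0.0003 m and y of eye_slot_a in the frame of brush_hook between -0.0125 and 0.0125 m and z of eye_slot_a in the frame of brush_hook between -0.032 and 0.018 m) or (x of eye_slot_b in the frame of brush_hook between -0.014 and -0.0003 m and y of eye_slot_b in the frame of brush_hook between -0.0125 and 0.0125 m and z of eye_slot_b in the frame of brush_hook between -0.032 and 0.018 m)) and value of joint hook_gate below 0.08 rad and contact force between brush and eye above 4 N), for 0.15 s.
At the end, for the whole second after the job is handed in: A leg of the eye is inside the snap hook (between the gate and the hook's back), the gate is shut within 0.08 rad, and the brush lies at rest on the bench, pins up (handle middle under 16 mm high, tilt under 0.12 rad) (((x of eye_slot_a in the frame of brush_hook between -0.031 and -0.0003 m and y of eye_slot_a in the frame of brush_hook between -0.0125 and 0.0125 m and z of eye_slot_a in the frame of brush_hook between -0.032 and 0.018 m) or (x of eye_slot_b in the frame of brush_hook between -0.031 and -0.0003 m and y of eye_slot_b in the frame of brush_hook between -0.0125 and 0.0125 m and z of eye_slot_b in the frame of brush_hook between -0.032 and 0.018 m)) and value of joint hook_gate below 0.08 rad and height (world z) of brush_grip below 0.016 m and angle between brush's own z axis and vertical below 0.12 rad and linear speed of brush below 0.02 m/s); the robot touches nothing.
It fails at once if the brush and the eye press on each other with more than 20 N (contact force between brush and eye above 20 N).
It fails at once if the tug on the shut gate is more than 10 N (((x of eye_slot_a in the frame of brush_hook between -0.014 and -0.0003 m and y of eye_slot_a in the frame of brush_hook between -0.0125 and 0.0125 m and z of eye_slot_a in the frame of brush_hook between -0.032 and 0.018 m) or (x of eye_slot_b in the frame of brush_hook between -0.014 and -0.0003 m and y of eye_slot_b in the frame of brush_hook between -0.0125 and 0.0125 m and z of eye_slot_b in the frame of brush_hook between -0.032 and 0.018 m)) and value of joint hook_gate below 0.08 rad and contact force between brush and eye above 10 N).
It fails at once if the bowl is moved by more than 20 mm (distance of bowl from where it was at the start of the episode above 0.02 m).
It fails at once if the comb is moved by more than 20 mm (distance of comb from where it was at the start of the episode above 0.02 m).
It fails at once if the massager is moved by more than 20 mm (distance of massager from where it was at the start of the episode above 0.02 m).
It also fails if it takes over 59 s, if anything falls off the work surface, if the arm or the gripper's body presses on something with over 40 N, if the wrist force passes 120 N, or if a joint passes its speed limit or range.

## Working session

There is one attempt and no reset: what is moved stays moved. The work goes in short steps, Python scripts to look and compute and a tool call to move; the robot and the scene stay as the last step left them, time stands still between calls to the robot, and variables do not carry over. Pictures are saved under pics/ and viewed, at most 10 in all, crops included, and the job is handed in when it is done.

Besides the shell and the picture viewer there is one more tool, called in YAML: its name, and indented under it one key for each argument. drive_tool: Moves the arm, as the interface text tells. Its arguments: {"type":"object","properties":{"commands":{"type":"string"},"grip_force":{"type":"number"}},"required":["commands"]}

```bash
ls; mkdir -p pics; python3 - <<'E'
from station import robot,get_image,camera_model
import cv2
for n in("scene","top"):
    cv2.imwrite(f"pics/{n}0.png",get_image(n)[:,:,::-1]); m=camera_model(n); print(n,m)
print(robot.state())
E
```

```text
pics
scene {'fx': 472.28707681004323, 'fy': 472.28707681004323, 'cx': 321.6141593722577, 'cy': 230.67537185909683, 'R': array([[ 0.81213807,  0.58346388, -0.00128734],
       [ 0.49116212, -0.68484856, -0.53827709],
       [-0.31494687,  0.43652302, -0.84276694]]), 't': array([-0.55299753, -0.21023539,  1.04899624])}
top {'fx': 461.52424959647794, 'fy': 461.52424959647794, 'cx': 318.6298933334954, 'cy': 234.37011874602248, 'R': array([[-0.02236007, -0.99941898,  0.02572421],
       [-0.98342686,  0.01735706, -0.18047254],
       [ 0.17992119, -0.02933326, -0.98324357]]), 't': array([0.11228682, 0.58470882, 0.79752026])}
{'time_s': 0.1, 'joint_pos': array([-1.26372776,  0.60005118, -0.00256242,  1.60005877,  0.00179205,
        0.94290611, -0.0798011 ]), 'joint_velocities': array([-0.00011618, -0.00242168, -0.00078116, -0.00046582,  0.00025429,
        0.00014854, -0.00112256]), 'effort': array([ 5.52703917e-03, -7.77985454e+01,  1.57046132e+00, -2.58620131e+01,
        1.27258219e-02,  5.52543614e-03, -3.67091718e-05]), 'ee_pos': array([0.27129595, 0.67188082, 0.24149547]), 'orientation': array([-5.98994113e-01, -3.08379934e+00,  2.21848942e-03]), 'force': array([0.42862824, 0.23930606, 0.37640044]), 'ft_torque': array([ 0.033057  , -0.01758636, -0.03590586]), 'finger_force': 0.0, 'opening': 1.0002861174051652}
```

View pics/scene0.png

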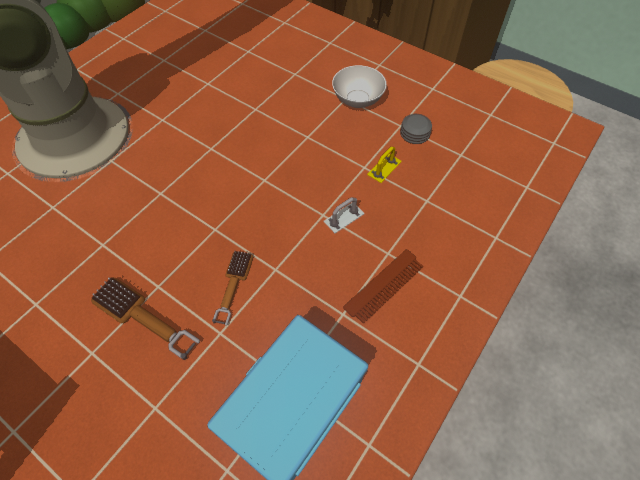

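View pics/top0.png

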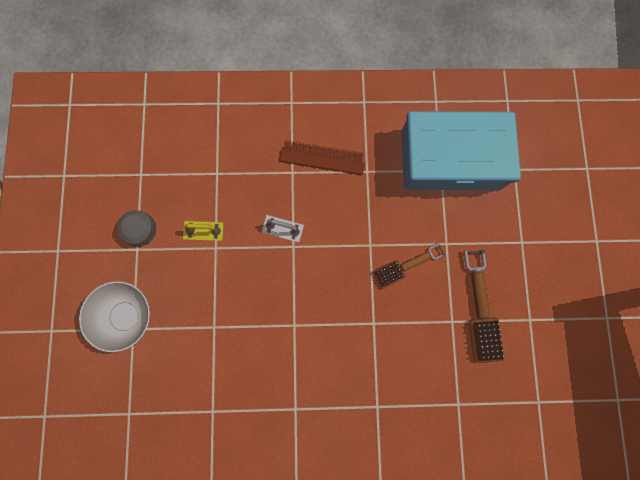

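The large brush is at top (481,305) with its hook at (476,260). The smaller look-alike is at (408,265). The steel eye is at (283,228), and the yellow look-alike is at (203,231). The job wants the larger brush and the grey steel eye. I'll confirm with an enlarged crop and measure.

```bash
cat > h.py <<'E'
import numpy as np,cv2
from station import robot,get_image,camera_model
def ray(m,uv,z):
    d=m["R"].T@np.array([(uv[0]-m["cx"])/m["fx"],(uv[1]-m["cy"])/m["fy"],1.]);c=-m["R"].T@m["t"]
    return c+d*(z-c[2])/d[2]
def proj(m,X):
    p=m["R"]@np.asarray(X,float)+m["t"];return p[0]/p[2]*m["fx"]+m["cx"],p[1]/p[2]*m["fy"]+m["cy"]
E
python3 - <<'E'
from h import *
im=cv2.imread("pics/top0.png")
a=cv2.resize(im[240:370,440:540],None,fx=4,fy=4,interpolation=cv2.INTER_CUBIC)
b=cv2.resize(im[205:255,250:320],None,fx=5,fy=5,interpolation=cv2.INTER_CUBIC)
o=np.zeros((520,760,3),np.uint8);o[:a.shape[0],:400]=a;o[:250,405:405+350]=b
cv2.imwrite("pics/crop1.png",o)
hsv=cv2.cvtColor(im,cv2.COLOR_BGR2HSV)
def blobs(M,name,z,box):
    n,l,s,c=cv2.connectedComponentsWithStats(M.astype(np.uint8))
    m=camera_model("top")
    for i in range(1,n):
        x,y,w,h,A=s[i]
        if A>40 and box[0]<c[i][0]<box[1] and box[2]<c[i][1]<box[3]:
            P=np.argwhere(l==i)[:,::-1].astype(np.float32)
            r=cv2.minAreaRect(P);W=np.array([ray(m,p,z) for p in cv2.boxPoints(r)])
            print(name,s[i],c[i].round(1),"ctr",ray(m,r[0],z).round(4),"sides",np.linalg.norm(W[1]-W[0]).round(4),np.linalg.norm(W[2]-W[1]).round(4),"ang",np.degrees(np.arctan2(*(W[1]-W[0])[1::-1])).round(1),"base",np.linalg.norm(ray(m,r[0],z)[:2]).round(3))
blobs((hsv[...,1]<70),"eye",0,(250,320,200,260))
blobs((hsv[...,1]<90),"hook",.01,(455,500,240,290))
for p in[(481,295),(483,320),(490,340),(476,260),(530,200)]:print(p,hsv[p[1],p[0]])
E
```

```text
hook [464 250  23  22 221] [475.1 260.9] ctr [ 0.5379 -0.2013  0.01  ] sides 0.043 0.0409 ang -91.1 base 0.574
(481, 295) [ 12 157 120]
(483, 320) [ 13 161 108]
(490, 340) [ 4 48 74]
(476, 260) [  8 165 150]
(530, 200) [  8 158 152]
```

View pics/crop1.png

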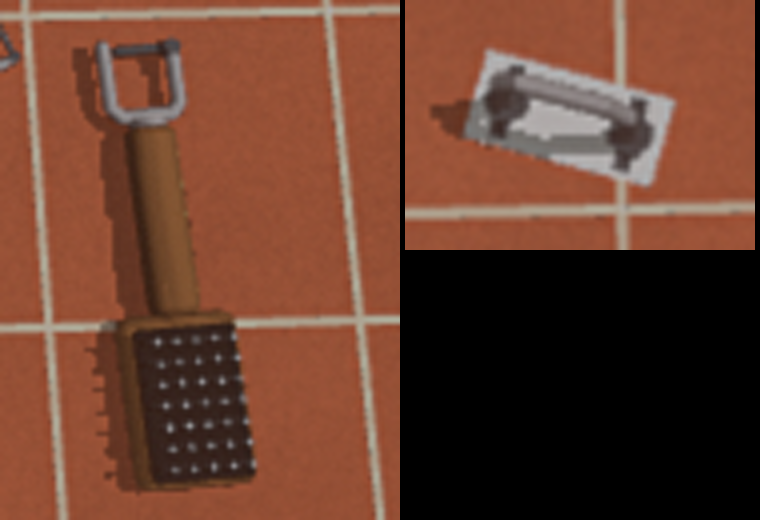

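The crop confirms both. The large brush's gate is at the far (+x) end, with its hook facing +x and its nose on the left. The eye is grey steel on a white plate.

```bash
python3 - <<'E'
from h import *
m=camera_model("top")
e=[ray(m,(250+(x-405+.5)/5-.5,205+(y+.5)/5-.5),0) for x,y in[(487,48),(676,100),(653,187),(463,137)]]
e=np.array(e);print("eye",e.mean(0).round(4),[np.linalg.norm(e[i]-e[(i+1)%4]).round(4) for i in range(4)])
v=e[0]+e[3]-e[1]-e[2];print("eye yaw of y axis minus 90:",np.degrees(np.arctan2(-v[0],v[1])).round(2))
q=lambda x,y,z:ray(m,(440+(x+.5)/4-.5,240+(y+.5)/4-.5),z)
f=q(151,128,.02);r=q(176,312,.02);print("handle",f.round(4),r.round(4),np.linalg.norm(f-r).round(4),"mid",((f+r)/2).round(4),"yaw",np.degrees(np.arctan2(*(f-r)[1::-1])).round(2))
g=[q(100,45,.01),q(180,45,.01),q(145,120,.01)];print("hook",np.round(g,4))
E
```

```text
eye [0.6099 0.1693 0.    ] [np.float64(0.0771), np.float64(0.0357), np.float64(0.0767), np.float64(0.0366)]
eye yaw of y axis minus 90: -16.32
handle [ 0.5154 -0.2003  0.02  ] [ 0.4293 -0.2048  0.02  ] 0.0862 mid [ 0.4724 -0.2025  0.02  ] yaw 2.96
hook [[ 0.557  -0.1826  0.01  ]
 [ 0.5563 -0.2217  0.01  ]
 [ 0.5203 -0.2015  0.01  ]]
```

drive_tool:
  commands: "0 0.04 -0.03 0 0.073; 0 0.04 -0.03 0 0.073; 0 0.04 -0.03 0 0.073; 0 0.04 -0.03 0 0.073; 0 0.04 -0.03 0 0.073; 0 0.04 -0.03 0 0.073; 0 0 -0.045 0 0; 0 0 -0.045 0 0; 0 0 -0.045 0 0; 0 0 -0.045 0 0; 0 0 -0.045 0 0; 0 0 -0.045 0 0"

```text
time_s: 1.3
ee_pos: [0.5111, 0.2204, 0.2421]
orientation: [0.085, -3.14, 0.0]
force: [0.7, 0.5, -0.3]
opening: 0.995
finger_force: 0.0
```

drive_tool:
  commands: "80 -0.004 -0.0425 -0.005 0; 80 -0.004 -0.0425 -0.005 0; 80 -0.004 -0.0425 -0.005 0; 80 -0.004 -0.0425 -0.005 0; 80 -0.004 -0.0425 -0.005 0; 80 -0.004 -0.0425 -0.005 0; 80 -0.004 -0.0425 -0.005 0; 80 -0.004 -0.0425 -0.005 0; 80 -0.004 -0.0425 -0.005 0; 80 -0.004 -0.0425 -0.005 0; 80 0 0 0 0; 80 0 0 0 0"

```text
time_s: 2.5
ee_pos: [0.4709, -0.2036, 0.1919]
orientation: [0.081, -3.14, -0.001]
force: [0.3, -0.7, -0.8]
opening: 0.687
finger_force: 0.0
```

```bash
python3 - <<'E'
from h import *
s=robot.state();print(s["time_s"],s["ee_pos"],s["orientation"],s["opening"],s["joint_pos"].round(2),s["force"])
m=camera_model("wrist");cv2.imwrite("pics/w1.png",get_image("wrist")[:,:,::-1]);np.savez("w1.npz",**m)
print("expect grip,hook px",proj(m,(.4724,-.2025,.02)),proj(m,(.554,-.199,.01)))
E
```

```text
2.5 [ 0.47092071 -0.20357129  0.19190098] [ 8.09325236e-02 -3.13980671e+00 -5.23426767e-04] 0.6865216411313603 [ 0.37  0.42 -0.1   2.13  0.07  0.6   1.84] [ 0.34298389 -0.72825565 -0.82051939]
expect grip,hook px (np.float64(321.46147739250705), np.float64(209.17611914643624)) (np.float64(320.67058750126415), np.float64(285.7280881723219))
```

View pics/w1.png

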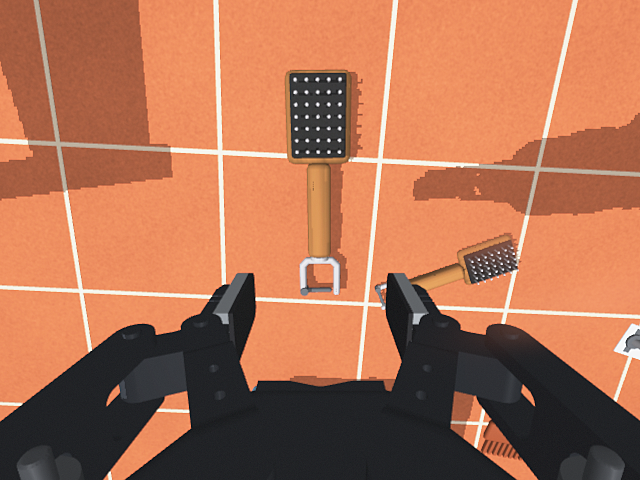

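The wrist view shows the large brush upright in the frame, with the handle from (319,165) to (318,258) and the hook gate at (320,290). The small brush is on the right, clear of the fingers.

```bash
python3 - <<'E'
from h import *
m=np.load("w1.npz")
im=cv2.imread("pics/w1.png");hsv=cv2.cvtColor(im,cv2.COLOR_BGR2HSV)
for z,a,b in((.02,172,250),):
    pts=[]
    for v in range(a,b,6):
        r=im[v,285:360].astype(int); d=(r[:,2]<245-10)&(r[:,2]-r[:,0]>60); 
        # wood vs tile: tile lighter
        L=r.sum(1); k=np.where(L<np.median(L)-60)[0]; print(v,k.min()+285,k.max()+285,end=' | ')
for n,p,z in(("front",(318,258),.02),("rear",(319,164),.02),("gate",(320,291),.01),("padtop",(318,70),.02),("nose",(336,260),.01)):print(n,ray(m,p,z).round(4))
f,r=ray(m,(318,258),.02),ray(m,(319,164),.02);print((f+r)/2,np.linalg.norm(f-r),np.degrees(np.arctan2(*(f-r)[1::-1])))
E
```

```text
172 307 343 | 178 307 342 | 184 307 342 | 190 307 340 | 196 307 341 | 202 307 341 | 208 307 340 | 214 308 342 | 220 308 342 | 226 308 341 | 232 308 341 | 238 308 340 | 244 308 340 | front [ 0.5204 -0.2033  0.02  ]
rear [ 0.4316 -0.2068  0.02  ]
gate [ 0.5599 -0.1994  0.01  ]
padtop [ 0.3552 -0.2115  0.02  ]
nose [ 0.5254 -0.1853  0.01  ]
[ 0.4759786  -0.20506435  0.02      ] 0.0888444133277905 2.260056786764874
```

drive_tool:
  commands: "80 0.002 -0.0005 -0.03 0; 80 0.002 -0.0005 -0.03 0; 80 0 0 -0.03 0; 80 0 0 -0.03 0; 80 0 0 -0.02 0; 80 0 0 -0.02 0; 80 0 0 -0.01 0; 80 0 0 -0.009 0; 80 0 0 0 0; 80 0 0 0 0"
  grip_force: 45

```text
time_s: 3.55
ee_pos: [0.4758, -0.2035, 0.0138]
orientation: [-0.086, 3.14, -0.0]
force: [0.0, -0.7, 0.6]
opening: 0.684
finger_force: 0.0
```

drive_tool:
  commands: "130 0 0 0 0; 130 0 0 0 0; 150 0 0 0 0; 160 0 0 0 0; 170 0 0 0 0; 180 0 0 0 0; 190 0 0 0 0; 200 0 0 0 0; 255 0 0 0 0; 255 0 0 0 0; 255 0 0 0 0; 255 0 0 0 0"

```text
time_s: 4.75
ee_pos: [0.4755, -0.2039, 0.0135]
orientation: [-0.085, 3.14, -0.0]
force: [-1.0, -0.8, 5.5]
opening: 0.247
finger_force: 44.3
```

drive_tool:
  commands: "255 0 0 0.005 0; 255 0 0 0.02 0; 255 0 0 0.04 0; 255 0 0 0.04 0; 255 0.023 0.03 0.01 -0.042; 255 0.023 0.03 0.01 -0.042; 255 0.023 0.03 0.01 -0.042; 255 0.023 0.03 0.01 -0.042; 255 0.023 0.03 0.01 -0.042; 255 0.023 0.03 0.01 -0.042; 255 0.023 0.03 0.01 -0.042; 255 0.023 0.03 0.01 -0.043"

```text
time_s: 5.95
ee_pos: [0.6597, 0.0378, 0.1986]
orientation: [-0.445, -3.109, 0.0]
force: [0.5, -0.3, -1.7]
opening: 0.243
finger_force: 44.4
```

drive_tool:
  commands: "255 0 0 0 0; 255 0 0 0 0; 255 0 0 0 0"

```text
time_s: 6.25
ee_pos: [0.6584, 0.0351, 0.1977]
orientation: [-0.443, -3.109, 0.002]
force: [-0.4, -0.3, -1.4]
opening: 0.245
finger_force: 44.4
```

```bash
python3 - <<'E'
from h import *
s=robot.state();print(s["time_s"],s["ee_pos"],s["orientation"],s["opening"],s["joint_pos"].round(2),s["force"])
m=camera_model("wrist");cv2.imwrite("pics/w2.png",get_image("wrist")[:,:,::-1]);np.savez("w2.npz",**m)
print("expect eye px",proj(m,(.61,.169,0)))
E
```

```text
6.25 [0.65838957 0.03514128 0.19774654] [-4.43331075e-01 -3.10856248e+00  1.64449780e-03] 0.244629929202802 [-0.18  0.57  0.06  1.8  -0.04  0.78  1.19] [-0.37103216 -0.30306595 -1.39510718]
expect eye px (np.float64(444.40418827120345), np.float64(112.85350900129028))
```

View pics/w2.png

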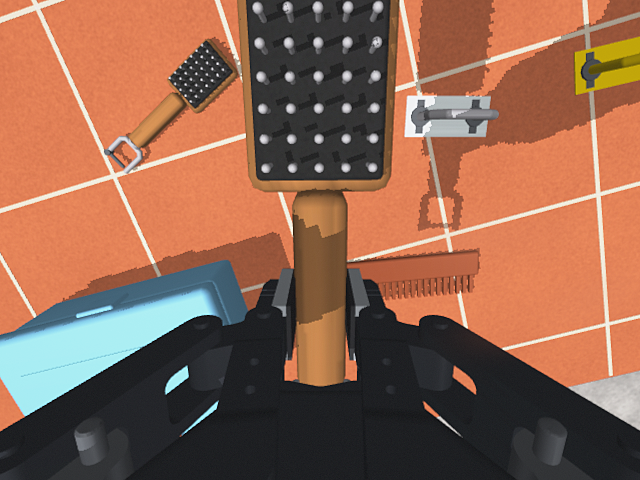

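The wrist view shows the eye's plate at about (404–491, 95–138). The feet are near (420,117) and (478,116), and the brush is held straight. I'll enlarge it to get the feet and corners.

```bash
python3 - <<'E'
from h import *
im=cv2.imread("pics/w2.png");m=np.load("w2.npz")
c=cv2.resize(im[85:150,395:505],None,fx=7,fy=7,interpolation=cv2.INTER_CUBIC);cv2.imwrite("pics/crop2.png",c)
E
```

```text
(no output)
```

View pics/crop2.png

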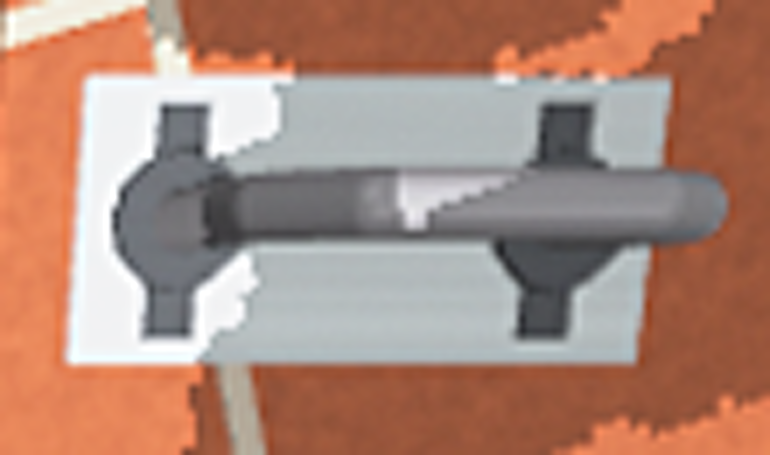

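```bash
python3 - <<'E'
from h import *
m=np.load("w2.npz")
q=lambda x,y,z:ray(m,(395+(x+.5)/7-.5,85+(y+.5)/7-.5),z)
e=np.array([q(*p,0) for p in[(85,75),(670,80),(637,363),(67,363)]])
print(e.round(4),e.mean(0).round(4),[np.linalg.norm(e[i]-e[(i+1)%4]).round(4) for i in range(4)])
v=e[1]+e[2]-e[0]-e[3];yw=np.arctan2(-v[0],v[1]);print("yaw",np.degrees(yw))
C=e.mean(0);X=np.array([np.cos(yw),np.sin(yw),0]);Y=np.array([-np.sin(yw),np.cos(yw),0])
for n,p,z in[("footb",(178,220),.004),("sb1",(185,105),0),("sb2",(167,338),0),("sa1",(567,105),0),("sa2",(543,338),0),("footLx",(115,220),.004),("footTop",(176,155),.004),("footBot",(176,286),.004),("top right outer",(727,205),.046)]:
    d=q(*p,z)-C;print(n,(d@X).round(4),(d@Y).round(4))
E
```

```text
[[0.5854 0.1388 0.    ]
 [0.6073 0.2118 0.    ]
 [0.6416 0.2023 0.    ]
 [0.6202 0.1288 0.    ]] [0.6136 0.1704 0.    ] [np.float64(0.0762), np.float64(0.0356), np.float64(0.0766), np.float64(0.0362)]
yaw -16.485062757704668
footb -0.0 -0.0258
sb1 -0.0145 -0.025
sb2 0.0148 -0.0249
sa1 -0.0147 0.0249
sa2 0.0146 0.0255
footLx -0.0 -0.0341
footTop -0.0081 -0.0268
footBot 0.0082 -0.0254
top right outer -0.0 0.0246
```

drive_tool:
  commands: "255 -0.018 0.023 0 -0.004; 255 -0.018 0.023 0 0; 255 -0.018 0.023 0 0; 255 -0.018 0.023 0 0; 255 -0.018 0.023 0 0; 255 -0.018 0.023 0 0; 255 -0.018 0.023 0 0; 255 -0.018 0.023 0 0; 255 0 0 -0.03 0; 255 0 0 -0.03 0; 255 0 0 -0.03 0; 255 0 0 -0.03 0"

```text
time_s: 7.5
ee_pos: [0.5154, 0.2189, 0.0775]
orientation: [0.451, 3.109, -0.0]
force: [0.1, 0.2, -2.5]
opening: 0.247
finger_force: 44.4
```

drive_tool:
  commands: "255 0 0 -0.03 0; 255 0 0 -0.02 0; 255 0 0 0 0; 255 0 0 0 0; 255 0 0 0 0"

```text
time_s: 8.0
ee_pos: [0.5161, 0.22, 0.0295]
orientation: [0.45, 3.108, 0.001]
force: [0.2, 0.7, -1.7]
opening: 0.248
finger_force: 44.4
```

drive_tool:
  commands: "255 -0.0005 -0.002 -0.007 0; 255 0 0 -0.007 0; 255 0 0 0 0; 255 0 0 0 0"

```text
time_s: 8.4
ee_pos: [0.5149, 0.2183, 0.0141]
orientation: [-0.449, -3.109, 0.0]
force: [0.3, 0.9, -1.5]
opening: 0.244
finger_force: 44.4
```

```bash
python3 - <<'E'
from h import *
s=robot.state();print(s["time_s"],s["ee_pos"],s["orientation"],s["force"])
o=np.zeros((600,800,3),np.uint8)
for i,n in enumerate(("scene","top")):
    m=camera_model(n);I=get_image(n)[:,:,::-1];cv2.imwrite(f"pics/{n}2.png",I)
    u,v=map(int,proj(m,(.605,.19,.01)));x0,y0=u-40,v-30;print(n,x0,y0)
    o[i*300:i*300+300,:400]=cv2.resize(I[y0+5:y0+65,x0:x0+80],None,fx=5,fy=5,interpolation=cv2.INTER_CUBIC) if 0 else cv2.resize(I[y0:y0+60,x0:x0+80],(400,300),interpolation=cv2.INTER_CUBIC)
cv2.imwrite("pics/crop3.png",o[:, :400])
E
```

```text
8.4 [0.5148701  0.21825262 0.01413954] [-4.48800756e-01 -3.10911200e+00  2.60011335e-04] [ 0.2740585   0.86244673 -1.53177852]
scene 306 176
top 231 199
```

View pics/crop3.png

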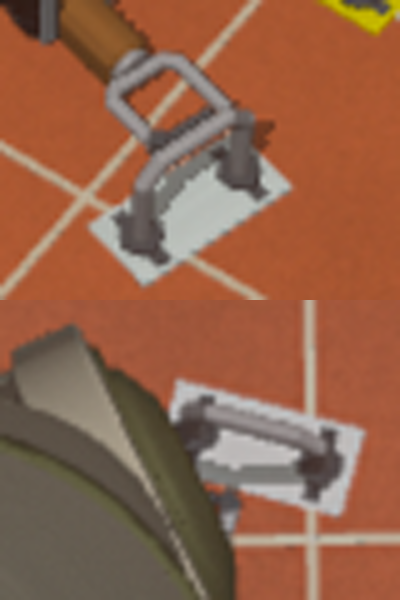

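The scene crop shows the hook level and square in front of the loop. Its nose side is towards leg a, whose foot is at crop (242,180). The top view is blocked by the arm. I'll check the lateral offset by rays.

```bash
python3 - <<'E'
from h import *
m=camera_model("scene");q=lambda x,y,z:ray(m,(306+(x+.5)/5-.5,176+(y+.5)/5-.5),z)
yw=np.radians(-16.45);X=np.array([np.cos(yw),np.sin(yw),0]);Y=np.array([-np.sin(yw),np.cos(yw),0])
a,b=q(241,180,.004),q(140,242,.004);C=(a+b)/2
print("C",C.round(4),"span",np.linalg.norm(a-b))
for n,p,z in[("a",(241,180),.004),("b",(140,242),.004),("hingeEnd",(156,143),.011),("noseEnd",(236,110),.011),("backL",(115,100),.011),("backR",(178,60),.011),("collar",(128,68),.011),("pl1",(90,225),0),("pl2",(145,285),0),("pl3",(292,185),0)]:
    d=q(*p,z)-C;print(n,(d@X).round(4),(d@Y).round(4))
d=np.array([.5149,.2183,0])-C;print("tcp",d@X,d@Y)
E
```

```text
C [0.6142 0.1673 0.004 ] span 0.04983239158528737
a 0.0008 0.0249
b -0.0008 -0.0249
hingeEnd -0.03 0.0064
noseEnd -0.023 0.0418
backL -0.0566 0.0067
backR -0.0568 0.0394
collar -0.066 0.0209
pl1 -0.0211 -0.0337
pl2 0.0139 -0.0341
pl3 0.0131 0.0413
tcp -0.10965062706075003 0.020759810617767237
```

drive_tool:
  commands: "255 -0.0006 -0.0019 0.001 0; 255 0.0048 -0.0014 0 0; 255 0.0048 -0.0014 0 0; 255 0.0038 -0.0011 0 0; 255 0 0 0 0; 255 0 0 0 0"

```text
time_s: 9.1
ee_pos: [0.5279, 0.2123, 0.0152]
orientation: [-0.449, -3.109, 0.0]
force: [0.3, -0.0, -1.6]
opening: 0.243
finger_force: 44.4
```

drive_tool:
  commands: "255 0.001 -0.0003 0 0; 255 0.001 -0.0003 0 0; 255 0.001 -0.0003 0 0; 255 0 0 0 0"

```text
time_s: 9.5
ee_pos: [0.5309, 0.2115, 0.0153]
orientation: [0.449, 3.109, -0.0]
force: [1.3, 0.3, -0.8]
opening: 0.246
finger_force: 44.4
```

drive_tool:
  commands: "255 0.001 -0.0003 0 0; 255 0.001 -0.0003 0 0; 255 0 0 0 0"

```text
time_s: 9.8
ee_pos: [0.5327, 0.211, 0.0153]
orientation: [-0.449, -3.109, 0.0]
force: [-0.3, 0.4, -2.2]
opening: 0.247
finger_force: 44.4
```

drive_tool:
  commands: "255 0.001 -0.0003 0 0; 255 0.001 -0.0003 0 0; 255 0 0 0 0"

```text
time_s: 10.1
ee_pos: [0.5343, 0.2104, 0.0152]
orientation: [-0.448, -3.109, 0.0]
force: [-3.8, 0.8, -1.2]
opening: 0.244
finger_force: 44.5
```

drive_tool:
  commands: "255 0.001 -0.0003 0 0; 255 0.001 -0.0003 0 0; 255 0 0 0 0"

```text
time_s: 10.4
ee_pos: [0.5367, 0.2097, 0.0152]
orientation: [-0.449, -3.109, 0.0]
force: [-3.4, 0.6, -1.3]
opening: 0.244
finger_force: 44.5
```

drive_tool:
  commands: "255 0.001 -0.0003 0 0; 255 0.001 -0.0003 0 0; 255 0 0 0 0"

```text
time_s: 10.7
ee_pos: [0.5388, 0.2093, 0.0153]
orientation: [-0.449, -3.109, -0.0]
force: [-3.5, 1.7, -1.5]
opening: 0.247
finger_force: 44.5
```

drive_tool:
  commands: "255 0.001 -0.0003 0 0; 255 0.001 -0.0003 0 0; 255 0 0 0 0"

```text
time_s: 11.0
ee_pos: [0.5407, 0.2085, 0.0152]
orientation: [-0.449, -3.109, 0.0]
force: [-4.1, 1.1, -2.3]
opening: 0.246
finger_force: 44.5
```

drive_tool:
  commands: "255 0.001 -0.0003 0 0; 255 0.001 -0.0003 0 0; 255 0.001 -0.0003 0 0; 255 0 0 0 0"

```text
time_s: 11.4
ee_pos: [0.5435, 0.2073, 0.0151]
orientation: [-0.449, -3.109, 0.001]
force: [-4.6, 1.4, -2.5]
opening: 0.244
finger_force: 44.4
```

drive_tool:
  commands: "255 0.001 -0.0003 0 0; 255 0.001 -0.0003 0 0; 255 0.001 -0.0003 0 0; 255 0 0 0 0"

```text
time_s: 11.8
ee_pos: [0.5463, 0.2061, 0.0151]
orientation: [-0.45, -3.108, 0.002]
force: [-5.0, -0.7, -1.4]
opening: 0.245
finger_force: 44.4
```

drive_tool:
  commands: "255 0.001 -0.0003 0 0; 255 0.001 -0.0003 0 0; 255 0.001 -0.0003 0 0; 255 0 0 0 0"

```text
time_s: 12.2
ee_pos: [0.5493, 0.2046, 0.015]
orientation: [-0.451, -3.108, 0.003]
force: [-5.4, -2.7, -1.5]
opening: 0.246
finger_force: 44.4
```

drive_tool:
  commands: "255 0.001 -0.0002 0 0; 255 0.001 -0.0002 0 0; 255 0.001 -0.0002 0 0; 255 0 0 0 0"

```text
time_s: 12.6
ee_pos: [0.5527, 0.2035, 0.015]
orientation: [-0.452, -3.108, 0.003]
force: [-2.8, -3.9, -1.6]
opening: 0.245
finger_force: 44.4
```

drive_tool:
  commands: "255 0.001 -0.0002 0 0; 255 0.001 -0.0002 0 0; 255 0.001 -0.0002 0 0; 255 0 0 0 0"

```text
time_s: 13.0
ee_pos: [0.5575, 0.2046, 0.0156]
orientation: [0.45, 3.106, 0.002]
force: [0.7, 0.4, -1.3]
opening: 0.242
finger_force: 44.5
```

```bash
python3 - <<'E'
from h import *
s=robot.state();print(s["ee_pos"],s["force"],s["orientation"])
m=camera_model("scene");I=get_image("scene")[:,:,::-1]
cv2.imwrite("pics/crop4.png",cv2.resize(I[176:236,306:386],None,fx=8,fy=8,interpolation=cv2.INTER_CUBIC))
E
```

```text
[0.55745406 0.20461461 0.01556758] [ 0.70222289  0.44207953 -1.30836155] [4.49652310e-01 3.10636962e+00 1.67498671e-03]
```

View pics/crop4.png

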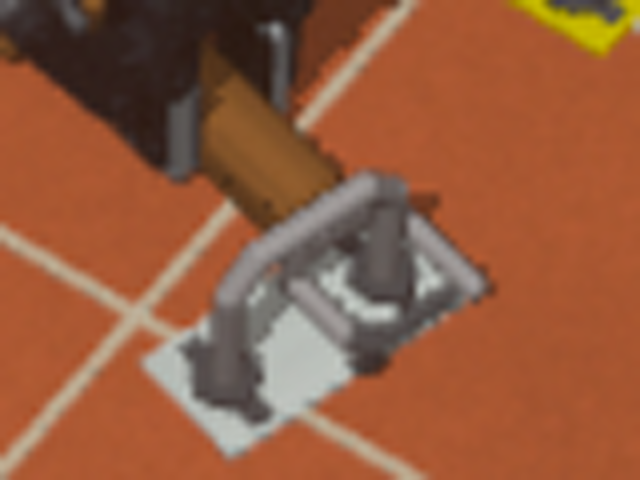

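The crop shows leg a at (385,280) standing inside the hook, with the dark gate bar shut across the front from (370,360) to (485,290). Next is the tug.

drive_tool:
  commands: "255 -0.0024 0.0007 0 0; 255 -0.0024 0.0007 0 0; 255 -0.0024 0.0007 0 0; 255 0 0 0 0"

```text
time_s: 13.45
ee_pos: [0.5481, 0.2071, 0.0153]
orientation: [-0.448, -3.109, -0.0]
force: [-0.1, 0.1, -1.1]
opening: 0.245
finger_force: 44.5
```

drive_tool:
  commands: "255 -0.001 0.0003 0 0; 255 0 0 0 0"

```text
time_s: 13.65
ee_pos: [0.5475, 0.2071, 0.0153]
orientation: [0.449, 3.109, 0.0]
force: [0.1, -0.3, -1.1]
opening: 0.248
finger_force: 44.5
```

drive_tool:
  commands: "255 -0.001 0.0003 0 0; 255 0 0 0 0"

```text
time_s: 13.85
ee_pos: [0.5465, 0.2074, 0.0152]
orientation: [-0.449, -3.109, 0.0]
force: [0.2, -0.0, -1.3]
opening: 0.247
finger_force: 44.5
```

drive_tool:
  commands: "255 -0.0005 0.0001 0 0; 255 0 0 0 0"

```text
time_s: 14.05
ee_pos: [0.546, 0.2074, 0.0153]
orientation: [0.449, 3.109, -0.0]
force: [0.5, -1.4, -0.8]
opening: 0.247
finger_force: 44.5
```

drive_tool:
  commands: "255 -0.0005 0.0002 0 0; 255 0 0 0 0"

```text
time_s: 14.25
ee_pos: [0.5455, 0.2077, 0.0153]
orientation: [0.449, 3.109, 0.0]
force: [-0.2, -0.4, -1.7]
opening: 0.246
finger_force: 44.5
```

drive_tool:
  commands: "255 -0.0005 0.0001 0 0; 255 0 0 0 0"

```text
time_s: 14.45
ee_pos: [0.545, 0.2078, 0.0153]
orientation: [0.449, 3.109, -0.0]
force: [-0.5, -0.1, -1.6]
opening: 0.248
finger_force: 44.5
```

drive_tool:
  commands: "255 -0.0005 0.0002 0 0; 255 0 0 0 0"

```text
time_s: 14.65
ee_pos: [0.5448, 0.2079, 0.0153]
orientation: [0.449, 3.109, 0.0]
force: [1.1, -0.3, -1.6]
opening: 0.248
finger_force: 44.5
```

drive_tool:
  commands: "255 -0.0005 0.0001 0 0; 255 0 0 0 0"

```text
time_s: 14.85
ee_pos: [0.5446, 0.2079, 0.0154]
orientation: [0.449, 3.108, 0.0]
force: [3.4, -0.4, -2.8]
opening: 0.24
finger_force: 44.5
```

drive_tool:
  commands: "255 -0.0005 0.0002 0 0; 255 0 0 0 0"

```text
time_s: 15.05
ee_pos: [0.5444, 0.2081, 0.0154]
orientation: [0.45, 3.108, 0.001]
force: [5.2, -2.0, -2.3]
opening: 0.247
finger_force: 44.4
```

drive_tool:
  commands: "255 -0.0002 0.0001 0 0; 255 0 0 0 0; 255 0 0 0 0; 255 0 0 0 0"

```text
time_s: 15.45
ee_pos: [0.5444, 0.2082, 0.0154]
orientation: [0.45, 3.107, 0.001]
force: [5.7, -1.6, -2.9]
opening: 0.246
finger_force: 44.4
```

drive_tool:
  commands: "255 0 0 0 0; 255 0 0 0 0; 255 0 0 0 0"

```text
time_s: 15.75
ee_pos: [0.5444, 0.2081, 0.0154]
orientation: [0.45, 3.108, 0.001]
force: [5.4, -0.3, -3.0]
opening: 0.244
finger_force: 44.4
```

drive_tool:
  commands: "255 0.0024 -0.0007 0 0; 255 0.0024 -0.0007 0 0; 255 0 0 0 0; 255 0 0 -0.001 0; 255 0 0 -0.0008 0; 255 0 0 0 0; 255 0 0 0 0"
  grip_force: 20

```text
time_s: 16.45
ee_pos: [0.5478, 0.2071, 0.0136]
orientation: [-0.448, -3.109, 0.0]
force: [-2.4, -0.2, 1.8]
opening: 0.242
finger_force: 44.9
```

drive_tool:
  commands: "190 0 0 0 0; 170 0 0 0 0; 150 0 0 0 0; 130 0 0 0 0; 100 0 0 0 0; 80 0 0 0 0; 80 0 0 0 0; 80 0 0 0 0; 80 0 0 0 0; 80 0 0 0 0"

```text
time_s: 17.45
ee_pos: [0.5482, 0.207, 0.0135]
orientation: [0.449, 3.109, 0.0]
force: [-0.5, 0.3, -0.2]
opening: 0.688
finger_force: 0.0
```

drive_tool:
  commands: "80 0 0 0.005 0; 80 0 0 0.01 0; 80 0 0 0.02 0; 80 0 0 0.03 0; 80 0 0 0.03 0; 80 -0.02 0.01 0.03 0; 80 -0.02 0.01 0.03 0; 80 -0.03 0 0.03 0; 80 0 0 0 0; 80 0 0 0 0"

```text
time_s: 18.45
ee_pos: [0.4784, 0.2273, 0.1999]
orientation: [0.447, 3.107, 0.003]
force: [-0.6, -0.0, -0.6]
opening: 0.683
finger_force: 0.0
```

```bash
python3 - <<'E'
from h import *
s=robot.state();print(s["time_s"],s["ee_pos"],s["force"],s["opening"])
I=get_image("scene")[:,:,::-1]
cv2.imwrite("pics/crop5.png",cv2.resize(I[120:240,250:410],None,fx=5,fy=5,interpolation=cv2.INTER_CUBIC))
E
```

```text
18.45 [0.47835004 0.2272507  0.19993737] [-0.60570138 -0.03006341 -0.63907577] 0.6830197301623162
```

View pics/crop5.png

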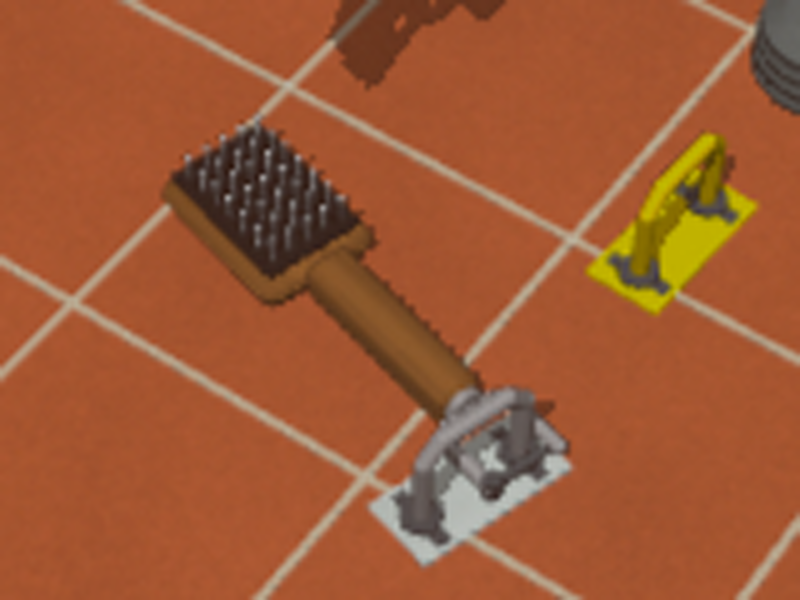

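The brush lies flat with its pins up, and leg a at (520,440) is inside the hook behind the shut gate at (490,490)–(565,445). The gripper is clear.

```bash
python3 -c "
from station import robot;print(robot.job_done())"
```

```text
the job is handed in; nothing more can be done
None
```

I clipped the large brush to leg a of the steel eye, held a tug of about 5.6 N on the shut gate for 0.7 s, then left it flat with its pins up and handed the job in; no verdict came back.

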